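Punch the last strap and sort the class's parts into their bins

ROBOT

A 6-joint arm with a two-finger parallel gripper is mounted at the origin on the work surface. World frame = base frame: x ahead of the robot, y to its left, z up, the work surface at z = 0. Lengths are in m, angles in rad, forces in N, time in s.
With the tool pointing down it reaches from about 0.425 to 0.95 m from the base axis. Payload 14.7 kg.
Tool frame: the origin (TCP) lies at the very end of the fingers, on their centre line; the grasp point (between the pads) lies 19 mm behind it; z points along the fingers, y is the line along which they close (so a half turn about z gives the same grasp; the last joint's range is limited). The gripper opens to 85 mm and grips with 20 to 120 N. Pads are 22 mm wide; open, the fingers measure 114 mm over their backs; the gripper's body (76 mm by 85 mm) begins 54 mm behind the grasp point. The pads swing forward as they close: fully open they stand 13 mm farther back than shut.
Start: joints at [-1.197, 0.48, 1.596, -0, 1.065, -0.047], TCP at [0.266, -0.593, 0.231] pointing down, gripper open.
Joint ranges: [-2.75, 2.75], [-0.82, 2.05], [0.23, 2.67], [-1.56, 4.7], [0.09, 2.69], [-2.92, 2.92]. Speed limits (rad/s): [1.89, 1.89, 2.39, 3.01, 3.01, 3.01].

INTERFACE

Orientations are given as a 3x3 rotation matrix whose columns are the frame's x, y, z axes.
In Python, from rig import robot, snapshot gives the robot as it stands.
- The arm moves only by the shell command python3 -m jog 'ROWS' [OPENING] [FORCE]. ROWS is JSON, a list that holds one entry, the list of rows, each a list of 6 numbers: the shift along the world's x, y, z normalised to -1 to 1, where 1 is 100 mm, then the turn, a rotation vector about the world's x, y, z normalised to -1 to 1, where 1 is 2 rad. A call has 1 to 12 rows; each row shifts and turns the commanded pose from where the row before left it; what a row does not reach is not made up. A row lasts 1/8 s, in which the tool goes at most 62.5 mm and 10.7 degrees, less where a joint would pass 70% of its speed; a pose out of reach is approached as far as the arm can. A call with a number of a shift or a turn outside -1 to 1 is refused whole. A call with a gripper value outside its range is refused whole. OPENING is the closure, from 0 (fully open) to 1 (shut), set as the call begins (- or left out, the last holds). The fingers move at their own pace and stop on an object; FORCE is the grip in N (left out, the last holds). Time passes only in rows, so rows that do not move let the fingers close. It gives the time, the measured TCP pose, the force, the opening and the grip force at its end, in the units of the state.
- robot.observe(): the state, without advancing time (a new reading comes with each control period).
- snapshot(name): name is "side" or "top" or "wrist"; returns a dict with "pixels" (420x560x3 uint8, blue, green, red), "vfov" (degrees; the focal length in pixels is half the picture's height over the tangent of half this angle, whatever the lens; pixels are square), "cx", "cy" (the principal point, pixels), "rvec" (rotation vector, rad) and "tvec" (3), from world to camera coordinates, as OpenCV has them. Camera axes: x right, y down, z forward; pixel columns grow to the right and rows downward; lengths in m; the calibration is good to about 2 mm. A picture is of the moment at which its call begins. There is no depth.
- robot.hand_in(): hands the job in; it is judged then, once.
The state is a dict: "t": time; "q": joint angles; "joint_vel": joint speeds; "tau": joint torques, N m; "ee_pos": TCP position; "tool_rot": TCP orientation; "ft_force": force on the tool from outside, world axes, zero at the start; "ft_torque": the same for the moment, N m; "grip_width": finger opening in m; "grip_force": force on a finger pad.
Only numpy, scipy, OpenCV 4.12 (cv2) and the standard library are available. Lean on these libraries where they do the work, as an engineer would, in place of code of your own. Each camera call takes 0.05 s, during which the arm holds its last target. There are 200 camera calls.

TASK

Finish the one strap that has no hole: lay it on the bed of the red hand press, flat between the guides with its end up to the stop beneath the punch, push the lever all the way down to its stop, and let it swing back up. Clear the bench as well: put every strap (the pressed one too, once it is done), nut and square bar into the bin whose ledge carries a sample of its kind, lying wholly inside. Leave the mug and the hammer alone.

Things in the scene. Friction and masses are not known exactly. Their poses are not given: they have to be found in the camera images.
- blank_c (a point): flat aluminium strap 120 x 30 x 10 mm lying on the bench, plain, with no hole: the one that is still to be punched. This point is its centre; x along its length, z through its thickness.
- strap0_c (a point): flat aluminium strap 120 x 30 x 10 mm lying on the bench, already punched: it has a 18 mm square hole, centred 12 mm from its +x end. May be absent. This point is its centre; x along its length, z through its thickness.
- nut0_c (a point): large steel hex nut, 36 mm across flats, 19 mm high, lying flat on the bench, dark in its bore. May be absent. This point is its centre; z along its bore; flats face its x axis and every 60 degrees from it.
- bar0_c (a point): offcut of square steel bar, 16 x 16 x 90 mm, lying on the bench. May be absent. This point is its centre; x along its length.
- nut1_c (a point): large steel hex nut, 36 mm across flats, 19 mm high, lying flat on the bench, dark in its bore. May be absent. This point is its centre; z along its bore; flats face its x axis and every 60 degrees from it.
- bar1_c (a point): offcut of square steel bar, 16 x 16 x 90 mm, lying on the bench. May be absent. This point is its centre; x along its length.
- strap1_c (a point): flat aluminium strap 120 x 30 x 10 mm lying on the bench, already punched: it has a 18 mm square hole, centred 12 mm from its +x end. May be absent. This point is its centre; x along its length, z through its thickness.
- bar2_c (a point): offcut of square steel bar, 16 x 16 x 90 mm, lying on the bench. May be absent. This point is its centre; x along its length.
- bin_bars: grey open bin, fixed: outside 116 (x) x 150 (y) x 35 mm high, walls and floor 4 mm. A ledge on its +x side, 46 mm wide, 18 mm high, carries a screwed-down sample (leave it) of what belongs in it: a square bar. Origin: centre of the bin's underside (ledge not counted), on the bench; z up. The three bins stand in a row in any order.
- bin_nuts: grey open bin, fixed: outside 116 (x) x 150 (y) x 35 mm high, walls and floor 4 mm. A ledge on its +x side, 46 mm wide, 18 mm high, carries a screwed-down sample (leave it) of what belongs in it: a hex nut. Origin: centre of the bin's underside (ledge not counted), on the bench; z up. The three bins stand in a row in any order.
- bin_straps: grey open bin, fixed: outside 116 (x) x 150 (y) x 35 mm high, walls and floor 4 mm. A ledge on its +x side, 46 mm wide, 18 mm high, carries a screwed-down sample (leave it) of what belongs in it: a strap with a square hole. Origin: centre of the bin's underside (ledge not counted), on the bench; z up. The three bins stand in a row in any order.
- press: Red hand lever press, fixed to the bench. Origin: on the bench right under the punch; z up. The lever's arm runs in the plane y = 0, from its hinge at x = +120 mm towards -x (towards the robot). With the lever up, punch and arm hang 110 mm or more above the bench over the anvil, so the strap's end is brought in under them sideways, from -y.
- press_seat (a point): Where the blank's centre belongs: 48 mm to -y of the punch, 40 mm above the bench. The strap lies level along this frame's y (axes as press). It rests on the anvil (top 35 mm above the bench, y = +23 to +70 mm from here) and on a rest 40 mm wide (y = -60 to -40 mm); between them is a 63 mm gap for fingers, open down to the base plate, 12 mm above the bench.
- press_stop (a point): Middle of the face of the end stop on the anvil, 44 mm above the bench, axes as press: a ledge 9 mm higher than the anvil, facing -y, 2 mm beyond the strap's end when the strap is centred at press_seat. Two guides 7 mm high lead to it, 38 mm apart (19 mm either side in x) and 37 mm long in y.
- press_lever (a joint): Sprung lever of the press: 0 rad = up at rest (arm 0.6 rad above level, rising towards the robot), 0.6 = down on its stop (arm level, punch 1 mm over the strap). The spring pulls it up: about 6 N on the ball at the start, 10 N at the stop, at right angles to the arm; let go, it swings back up in under 2 s.
- lever_ball (a point): Centre of the black ball, 30 mm across, at the lever's free end, 250 mm from the hinge; behind it the arm is 12 mm round bar for 75 mm, then flat bar 14 mm wide, 18 mm high. 216 mm above the bench with the lever up, 75 mm when down. Can be pushed down from above with closed fingers.
- lever_hinge (a point): Hinge axis of the lever, 75 mm above the bench, along the y of this frame (axes as press); the arm points to -x from here.
- mug: white mug, 80 mm wide, 90 mm high, on the bench at the far left: leave alone. Origin: centre of its underside.
- hammer: hammer lying at the far right: leave alone. Origin: on the bench under its middle.

How it is judged:
By the outcome, as a careful person would: the job done as asked, in the order asked, and still so for the second after the job is handed in, with the robot touching nothing.
Of strap0, nut0, bar0, nut1, bar1, strap1, bar2 only 5 to 7 are there at a start; the rules pass over those that are not, and their reading is None.
At some moment in a run one of strap0, nut0, bar0, nut1, bar1, strap1, bar2 may be knocked a few centimetres aside while the robot is not near it.
Once in a run the grip may slacken for a moment while it holds something.
It also fails if it takes over 208 s, if anything falls off the work surface, if the arm or the gripper's body presses on something with over 40 N, if the wrist force passes 120 N, or if a joint passes its speed limit or range.

## Working session

There is one attempt and no reset: what is moved stays moved. The work goes in short steps, Python scripts to look and compute and a shell command to move; the robot and the scene stay as the last step left them, time stands still between calls to the robot, and variables do not carry over. Pictures are saved under pics/ and viewed, at most 14 in all, crops included, and the job is handed in when it is done.

```bash
ls; mkdir -p pics
cat > h.py <<'E'
import numpy as np, cv2
from rig import robot, snapshot
def cam(n):
    s=snapshot(n); R=cv2.Rodrigues(np.array(s["rvec"],float))[0]; t=np.array(s["tvec"],float).ravel()
    h=s["pixels"].shape[0]; f=h/2/np.tan(np.radians(s["vfov"])/2)
    return dict(im=np.array(s["pixels"]),R=R,t=t,f=f,cx=s["cx"],cy=s["cy"])
def ray(c,u,v):
    d=c["R"].T@np.array([(u-c["cx"])/c["f"],(v-c["cy"])/c["f"],1]); return -c["R"].T@c["t"],d
def pt(c,u,v,z):
    o,d=ray(c,u,v); return o+d*(z-o[2])/d[2]
def proj(c,p):
    x=c["R"]@np.array(p)+c["t"]; return c["f"]*x[0]/x[2]+c["cx"],c["f"]*x[1]/x[2]+c["cy"]
E
python3 - <<'E'
from h import *
for n in("top","side"):
    c=cam(n); print(n,-c["R"].T@c["t"],c["f"],c["cx"],c["cy"])
    cv2.imwrite(f"pics/{n}0.png",cv2.resize(c["im"],(800,600),interpolation=cv2.INTER_CUBIC)); np.save(f"pics/{n}0",c["im"])
o=robot.observe();print(o["t"],o["ee_pos"],o["tool_rot"],o["grip_width"])
E
```

```text
pics
top [ 0.38977036 -0.02040495  1.31058302] 389.2658290301552 278.7826396677017 213.76386258812204
side [0.48440223 0.7747949  1.05480231] 425.5236106072085 283.3436127568346 210.40888160813645
0.1 [ 0.26542926 -0.59294969  0.230743  ] [[ 9.12755922e-01  4.08505168e-01 -3.93428608e-04]
 [ 4.08505355e-01 -9.12755390e-01  9.86815202e-04]
 [ 4.40150272e-05 -1.06143911e-03 -9.99999436e-01]] 0.08562602908083652
```

View pics/top0.png

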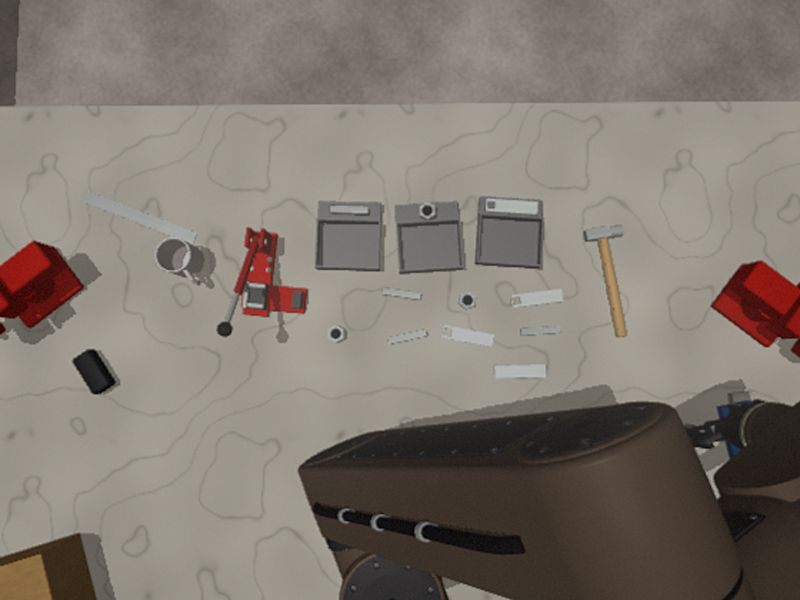

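View pics/side0.png

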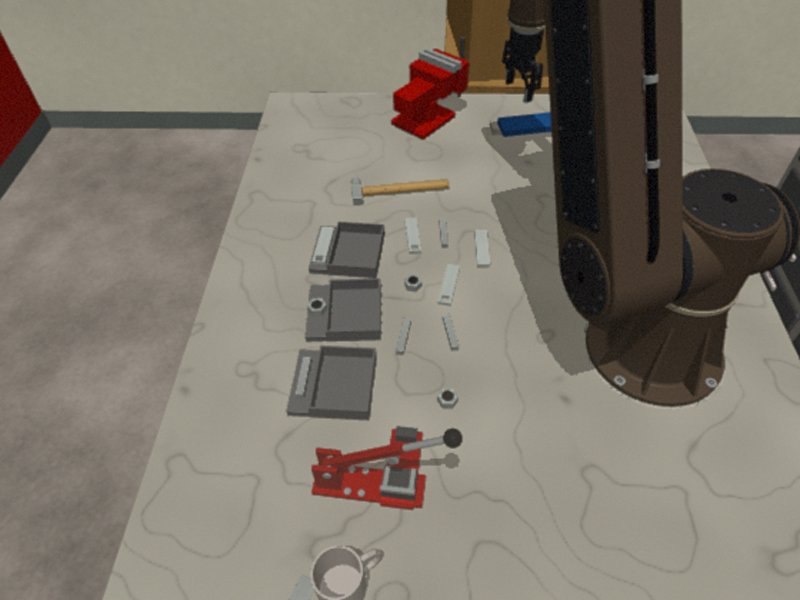

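The top view shows everything present: bars bin (350,238), nuts bin (430,238) and straps bin (510,233). There are 3 straps (the plain one is probably at (520,371)), 3 bars, 2 nuts, and the press at (255,280) with its ball at (225,328).

```bash
cat >> h.py <<'E'
def blobs(c,mask,z,amin=12):
    n,l,st,ce=cv2.connectedComponentsWithStats(mask.astype(np.uint8)); out=[]
    for i in range(1,n):
        if st[i,4]<amin: continue
        vs,us=np.nonzero(l==i); P=np.array([pt(c,u,v,z)[:2] for u,v in zip(us,vs)])
        r=cv2.minAreaRect((P*1000).astype(np.float32)); m=P.mean(0); 
        w,V=np.linalg.eigh(np.cov(P.T)+1e-12*np.eye(2)); a=np.degrees(np.arctan2(V[1,1],V[0,1]))
        out.append((st[i,4],us.mean(),vs.mean(),np.array(r[0])/1000,sorted(r[1]),a%180))
    return out
E
python3 - <<'E'
from h import *
import h
c=cam("top"); im=c["im"]
hsv=cv2.cvtColor(im,cv2.COLOR_BGR2HSV).astype(int); b=im.astype(int)
print("bench",im[250,250],"strap",im[260,364],im[235,325],"bar",im[236,285],"nut",im[233,237])
# colourless region compared to beige bench
m=(b[...,2]-b[...,0]<8)&(b.sum(2)>200)
roi=np.zeros(m.shape,bool); roi[195:272,215:410]=1
for x in blobs(c,m&roi,0.01): print("obj",x[0],np.round(x[1:3],1),np.round(x[3],4),np.round(x[4],1),round(x[5],1))
roi[:]=0; roi[130:196,215:390]=1
g=(b.max(2)-b.min(2)<14)&(b.sum(2)<400)
for x in blobs(c,g&roi,0.03,200): print("bin",x[0],np.round(x[1:3],1),np.round(x[3],4),np.round(x[4],1),round(x[5],1))
k=(b.max(2)<60); roi[:]=0; roi[215:245,145:170]=1
for x in blobs(c,k&roi,0.216): print("ball",x[0],np.round(x[1:3],1),np.round(x[3],4),np.round(x[4],1))
a=cv2.resize(im[150:250,150:225],None,fx=5.33,fy=5.33,interpolation=cv2.INTER_CUBIC)[:533]
d=cv2.resize(im[190:275,210:410],None,fx=4,fy=4,interpolation=cv2.INTER_CUBIC)
s=cam("side"); 
cv2.imwrite("pics/a.png",a); cv2.imwrite("pics/d.png",d)
E
```

```text
bench [140 151 156] strap [180 180 178] [180 180 178] bar [163 166 164] nut [47 49 55]
obj 141 [280.8 205.3] [ 0.5284 -0.0158] [17.5 90.4] 81.0
obj 310 [376.4 208.3] [ 0.5168 -0.3317] [ 31.2 120.9] 97.3
obj 81 [326.8 210. ] [ 0.5127 -0.1694] [36.5 40.7] 50.2
obj 321 [328.2 235. ] [ 0.4289 -0.1697] [ 31.4 121.3] 78.7
obj 78 [235.1 233.3] [0.4343 0.138 ] [33.5 36.8] 42.6
obj 137 [378.  231.2] [ 0.4405 -0.3391] [16.8 88.1] 94.3
obj 137 [284.8 235.4] [ 0.4273 -0.0286] [17.  90.5] 102.7
obj 352 [364.1 259.5] [ 0.3469 -0.2905] [ 29.6 119.6] 91.7
bin 1947 [356.3 165.7] [ 0.6695 -0.2684] [157.8 165.2] 76.7
bin 2153 [244.8 166.3] [0.663  0.1044] [161.7 163.6] 79.1
bin 2164 [300.5 166.8] [ 0.6597 -0.0824] [159.2 165.4] 30.1
ball 71 [157. 230.] [0.4377 0.3332] [22.6 22.9]
```

View pics/d.png

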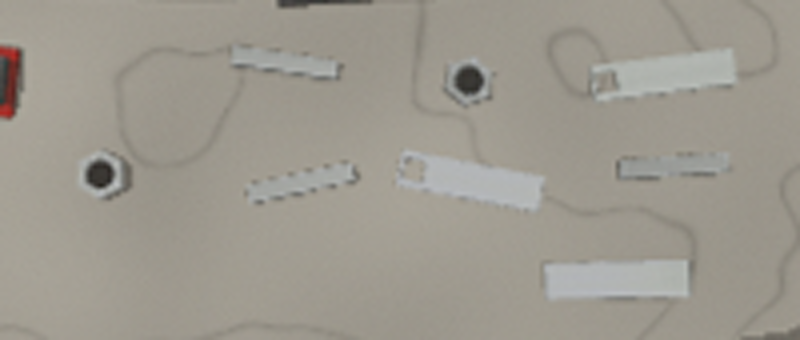

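View pics/a.png

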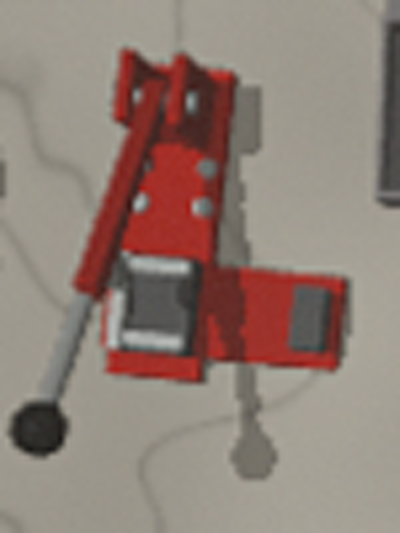

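Run:
```python
from h import *
im=np.load("pics/top0.npy"); c=cam("top"); im=c["im"]; b=im.astype(int)
q=lambda u,v,z:pt(c,150+u/5.333,150+v/5.333,z)[:2]
rest=q(310,318,.035)
B=pt(c,157,230,.216)[:2]
d=B-rest; a=np.arctan2(d[1],d[0])-np.arctan2(.098,-.0863)
print("rest",rest,"ball",B,"dist",np.linalg.norm(d),np.hypot(.098,.0863),"yaw",np.degrees(a))
R=np.array([[np.cos(a),-np.sin(a)],[np.sin(a),np.cos(a)]])
O=rest-R@[0,-.098]; print("O",O,"O via ball",B-R@[-.0863,0],"seat",O+R@[0,-.048],"hinge",O+R@[.12,0])
for n,u,v,z in(("guide far mid",158,265,.042),("guide near mid",150,346,.042),("stop mid",120,320,.044),("rest TL",293,285,.035),("rest TR",330,290,.035),("rest BL",288,345,.035),("rest BR",324,351,.035)):
    w=q(u,v,z); print(n,np.round(w,4),"press mm",np.round(R.T@(w-O)*1000,1))
# bins: bright rims -> dark interior
g=(b.max(2)-b.min(2)<14)&(b.sum(2)<400); roi=np.zeros(g.shape,bool); roi[130:196,215:390]=1
n,l,st,ce=cv2.connectedComponentsWithStats((g&roi).astype(np.uint8))
for i in range(1,n):
    if st[i,4]>1000:
        cn=max(cv2.findContours((l==i).astype(np.uint8),cv2.RETR_EXTERNAL,cv2.CHAIN_APPROX_NONE)[0],key=len).reshape(-1,2)
        P=np.array([pt(c,u,v,.035)[:2] for u,v in cn])
        # left/right side edges -> yaw
        y0=(P[:,1].max()+P[:,1].min())/2
        for sgn in(1,-1):
            pass
        low=[p for p in P if abs(p[1]-y0)<.055 and p[0]<P[:,0].mean()]
        k,x0=np.polyfit([p[1]-y0 for p in low],[p[0] for p in low],1)
        yaw=np.degrees(np.arctan(-k)); e=np.array([np.cos(np.radians(yaw)),np.sin(np.radians(yaw))])
        side=[p for p in P if 0.03<p[0]-x0<.09]
        yl=np.mean([p[1] for p in side if p[1]>y0]);yr=np.mean([p[1] for p in side if p[1]<y0])
        print("bin near-edge x",x0,"yaw",yaw,"width",yl-yr,"centre",np.array([x0,0])+np.array([e[0]*.058,(yl+yr)/2]))
o=robot.observe();print(o["t"])
```

```text
rest [0.51229191 0.22421506] ball [0.43770406 0.33323097] dist 0.13209017855264182 0.13058211975611364 yaw -6.987903621268433
O [0.52421457 0.32148711] O via ball [0.52336301 0.32273173] seat [0.5183749  0.27384366] hinge [0.6433232  0.30688793]
guide far mid [0.5448 0.3172] press mm [20.9 -1.8]
guide near mid [0.4947 0.3212] press mm [-29.3  -3.9]
stop mid [0.5106 0.3394] press mm [-15.7  16.1]
rest TL [0.5329 0.235 ] press mm [ 19.1 -84.8]
rest TR [0.5297 0.212 ] press mm [  18.7 -108. ]
rest BL [0.4956 0.2376] press mm [-18.2 -86.7]
rest BR [0.4918 0.2153] press mm [ -19.3 -109.3]
bin near-edge x 0.5888524742896342 yaw -4.0684550455387205 width 0.1534679429361388 centre [ 0.64670631 -0.26645154]
bin near-edge x 0.5821132445913056 yaw -2.746482134663131 width 0.15686216085496638 centre [0.64004662 0.10457232]
bin near-edge x 0.5775655484573595 yaw 3.2428951595831585 width 0.15178810918191393 centre [ 0.63547267 -0.08295265]
0.25
```

```bash
python3 -m jog '[[[0.116,0.432,-0.1,0,0,0.0843],[0.116,0.432,-0.1,0,0,0.0843],[0.116,0.432,-0.1,0,0,0.0843],[0.116,0.432,-0.1,0,0,0.0843],[0.116,0.432,-0.1,0,0,0.0843],[0.116,0.432,-0.1,0,0,0.0843],[0.116,0.432,-0.1,0,0,0.0843],[0,0,0,0,0,0]]]' 0.3 40
python3 - <<'E'
from h import *
c=cam("wrist"); cv2.imwrite("pics/w1.png",c["im"]); o=robot.observe()
print(-c["R"].T@c["t"], c["R"].T, o["tool_rot"],o["ee_pos"])
E
```

```text
t: 1.25
ee_pos: [0.3465, -0.288, 0.1607]
tool_rot: [[-0.035, 0.999, -0.001], [0.999, 0.035, 0.002], [0.002, -0.001, -1.0]]
ft_force: [-0.2, 0.3, 0.5]
grip_width: 0.0597
grip_force: 0.0
[ 0.34216075 -0.2042058   0.30286668] [[ 0.99933625  0.03487391  0.01052992]
 [ 0.03640147 -0.94472966 -0.32582326]
 [-0.00141481  0.3259903  -0.94537205]] [[-3.20051234e-02  9.99487653e-01 -3.20503625e-04]
 [ 9.99487665e-01  3.20052115e-02  2.73492007e-04]
 [ 2.83609671e-04 -3.11586274e-04 -9.99999911e-01]] [ 0.34694065 -0.28982603  0.16123433]
```

View pics/w1.png

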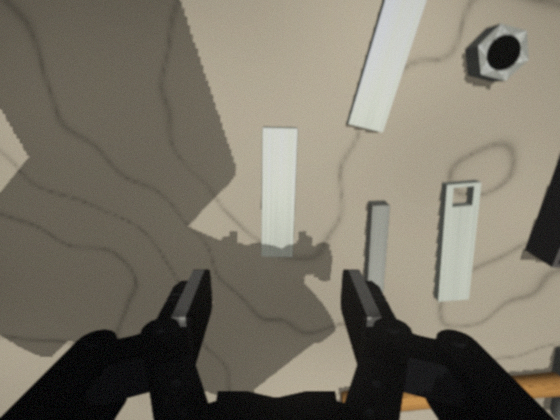

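The blank is plain: it spans (280,127) to (278,257) in the picture, between the fingers. I'll measure it, then grip it 10 mm towards -y, so the hand stays clear of the punch.

Run:
```python
from h import *
c=cam("wrist"); im=c["im"].astype(int)
for uv in((280.5,127),(278,257)): print(pt(c,*uv,.01))
e=[pt(c,u,190,.01) for u in(263.5,297)]; print(np.linalg.norm(e[0]-e[1]), (e[0]+e[1])/2)
```

```text
[ 0.34731016 -0.23351348  0.01      ]
[ 0.349467   -0.35401033  0.01      ]
0.029705516377474414 [ 0.34913794 -0.28800702  0.01      ]
```

```bash
python3 -m jog '[[[0.015,-0.13,-0.4,0,0,0],[0,0,-0.45,0,0,0],[0,0,-0.45,0,0,0],[0,0,-0.2,0,0,0],[0,0,-0.09,0,0,0],[0,0,0,0,0,0]]]' 0.3 40 && python3 -m jog '[[[0,0,0,0,0,0],[0,0,0,0,0,0],[0,0,0,0,0,0],[0,0,0,0,0,0],[0,0,0,0,0,0]]]' 1 50
python3 -m jog '[[[0,0,0.2,0,0,0],[0,0,0.3,0,0,0],[0,0,0.5,0,0,0],[0,0,0.5,0,0,0],[0,0,0,0,0,0]]]' 1 50
```

```text
t: 2.1
ee_pos: [0.3482, -0.3046, 0.0023]
tool_rot: [[-0.029, 1.0, -0.0], [1.0, 0.029, -0.0], [-0.0, -0.0, -1.0]]
ft_force: [0.1, 0.7, 1.1]
grip_width: 0.06
grip_force: 0.0
t: 2.72
ee_pos: [0.3488, -0.3045, 0.0034]
tool_rot: [[-0.03, 1.0, 0.001], [1.0, 0.03, -0.001], [-0.002, 0.001, -1.0]]
ft_force: [-2.1, -0.2, 11.9]
grip_width: 0.0284
grip_force: 48.5
t: 3.35
ee_pos: [0.35, -0.3055, 0.1563]
tool_rot: [[-0.03, 1.0, 0.005], [1.0, 0.03, -0.005], [-0.005, 0.005, -1.0]]
ft_force: [-0.4, 0.6, -1.5]
grip_width: 0.0279
grip_force: 50.4
```

```bash
python3 -m jog '[[[0.334,0.42,0.3,0,0,0],[0.333,0.42,0.3,0,0,0],[0.333,0.42,0.3,0,0,0],[0,0.5,0.3,0,0,-0.0152],[0,0.5,0.24,0,0,-0.0152],[0,0.5,0,0,0,-0.0152],[0,0.5,0,0,0,-0.0152],[0,0.5,0,0,0,-0.0152],[0,0.5,0,0,0,0],[0,0.5,0,0,0,0],[0,0.495,0,0,0,0],[0,0,0,0,0,0]]]'
python3 -m jog '[[[0,0,0,0,0,0],[0,0,0,0,0,0]]]'
python3 - <<'E'
from h import *
import pickle
c=cam("wrist"); pickle.dump(c,open("w2.pkl","wb")); cv2.imwrite("pics/w2.png",cv2.resize(c["im"],(800,600)))
R=np.array([[.9925,.1219],[-.1219,.9925]]);O=np.array([.524,.322])
for p in((0,14,44),(19,-5,35),(-19,-5,35),(0,-98,35)): w=O+R@np.array(p[:2])/1000; print(p,np.round(np.array(proj(c,[*w,p[2]/1000]))/.7,0))
E
```

```text
t: 4.85
ee_pos: [0.4476, 0.2244, 0.2956]
tool_rot: [[0.118, 0.993, -0.001], [0.993, -0.118, 0.0], [0.0, -0.001, -1.0]]
ft_force: [0.4, -1.2, -0.8]
grip_width: 0.0284
grip_force: 50.4
t: 5.1
ee_pos: [0.4481, 0.2207, 0.2961]
tool_rot: [[0.122, 0.992, -0.0], [0.992, -0.122, -0.0], [-0.0, -0.0, -1.0]]
ft_force: [0.6, -0.2, -0.1]
grip_width: 0.028
grip_force: 50.4
(0, 14, 44) [482.  73.]
(19, -5, 35) [504. 102.]
(-19, -5, 35) [454. 102.]
(0, -98, 35) [472. 223.]
```

View pics/w2.png

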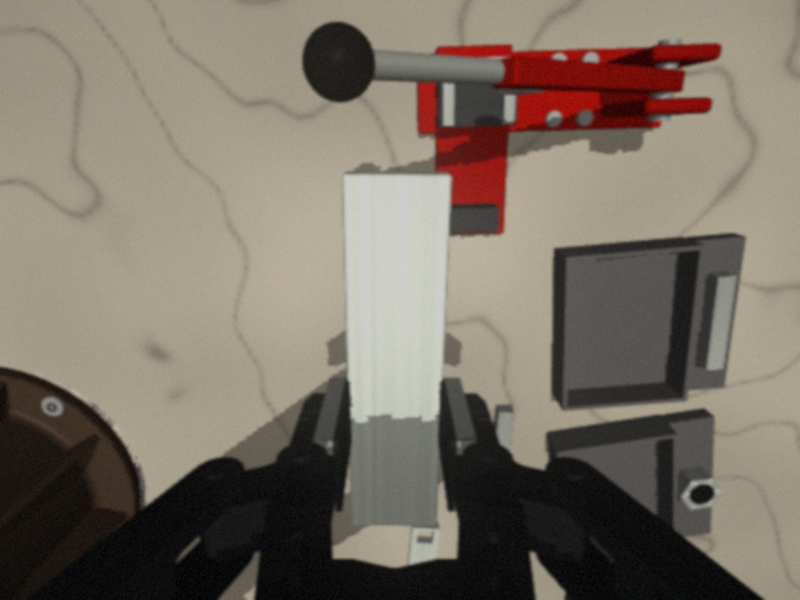

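The guides' inner faces are at columns 455 and 503 (mid 479, as predicted), and the rest's right edge is at 498. The strap's front end is at row 173.

Run:
```python
from h import *
import pickle
c=pickle.load(open("w2.pkl","rb")); o=robot.observe(); T=o["ee_pos"]; print(T)
R=np.array([[.9925,.1219],[-.1219,.9925]]);O=np.array([.524,.322])
P=lambda u,v,z:pt(c,u*.7,v*.7,z)[:2]
def pr(n,w): print(n,np.round(w,4),"press",np.round(R.T@(w-O)*1000,1))
z=T[2]+.0066
e=[P(345,174,z),P(451,173,z)]; d=e[1]-e[0]; print("strap w",np.linalg.norm(d),"normal yaw",np.degrees(np.arctan2(d[1],d[0])),"end rel tcp in press",R.T@((e[0]+e[1])/2-T[:2])*1000)
a,b=P(507.5,131,.012),P(503.5,232,.012); d=a-b; print("base arm yaw",np.degrees(np.arctan2(d[1],d[0]))-90)
a,b=P(435,47,.012),P(437,200,.012);d=a-b; print("left edge?",np.degrees(np.arctan2(d[1],d[0]))-90)
for n,u,v,z in(("gnear inner top",455,105,.042),("gfar inner",503.5,110,.042),("gnear end",448,126,.042),("gfar end",509,123,.042),("rest R",498,220,.035),("rest top edge",478,206,.035),("ball",339,62,.216)): pr(n,P(u,v,z))
```

```text
[0.44823938 0.22067377 0.2962084 ]
strap w 0.028417110513276837 normal yaw -6.438567110138187 end rel tcp in press [-0.55287269 73.10151136]
base arm yaw -5.021697543129079
left edge? -4.5674631720982575
gnear inner top [0.5044 0.3167] press [-18.8  -7.6]
gfar inner [0.5404 0.3088] press [ 17.9 -11.1]
gnear end [0.4979 0.3025] press [-23.6 -22.5]
gfar end [0.5441 0.2991] press [ 22.7 -20.3]
rest R [0.5332 0.2248] press [ 21.  -95.4]
rest top edge [0.5176 0.2382] press [  3.9 -83.9]
ball [0.4376 0.3334] press [-87.1   0.7]
```

Run:
```python
from h import *
c=cam("side"); T=robot.observe()["ee_pos"]; u,v=map(int,proj(c,T)); print(u,v)
print("camera pos px",proj(c,T+np.array([.01,.085,.142])))
u0=max(0,min(u-70,420));v0=max(0,min(v-70,315))
cv2.imwrite("pics/s1.png",cv2.resize(c["im"][v0:v0+105,u0:u0+140],(700,525),interpolation=cv2.INTER_CUBIC)); print(u0,v0)
```

```text
312 241
camera pos px (np.float64(310.62147908888267), np.float64(233.33237227417018))
242 171
```

View pics/s1.png

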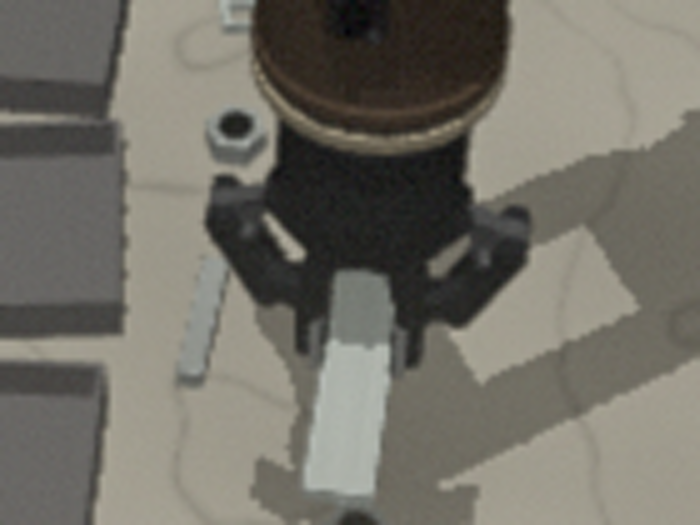

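No camera body sticks out beside the hand (crop ~(343,312) is empty), so I'll go in from -y.

```bash
python3 -m jog '[[[0.2,-0.2,-0.1,0,0,0.007],[0.2,-0.271,-0.3,0,0,0],[0.197,0,-0.5,0,0,0],[0,0,-0.5,0,0,0],[0,0,-0.5,0,0,0],[0,0,-0.4,0,0,0],[0,0,-0.14,0,0,0],[0,0,0,0,0,0],[0,0,0,0,0,0]]]'
python3 -m jog '[[[0.02,0.2,0,0,0,0],[0.02,0.2,0,0,0,0],[0.02,0.2,0,0,0,0],[0.016,0.15,0,0,0,0],[0.01,0.1,0,0,0,0],[0,0,0,0,0,0]]]'
python3 - <<'E'
from h import *
c=cam("side"); u,v=map(int,proj(c,[.52,.29,.05]));c2=cam("wrist")
print(robot.observe()["ee_pos"])
a=cv2.resize(c["im"][v-45:v+35,u-60:u+60],(780,520),interpolation=cv2.INTER_CUBIC)
cv2.imwrite("pics/s2.png",a);print(u-60,v-45); cv2.imwrite("pics/w3.png",c2["im"])
E
```

```text
t: 6.32
ee_pos: [0.509, 0.1747, 0.0538]
tool_rot: [[0.108, 0.994, 0.002], [0.994, -0.108, 0.001], [0.001, 0.002, -1.0]]
ft_force: [-0.5, -0.1, -0.6]
grip_width: 0.0285
grip_force: 50.4
t: 7.08
ee_pos: [0.5165, 0.2602, 0.0522]
tool_rot: [[0.107, 0.994, 0.0], [0.994, -0.107, -0.0], [-0.0, 0.0, -1.0]]
ft_force: [0.0, -0.1, -0.7]
grip_width: 0.0284
grip_force: 50.4
[0.51631535 0.25922326 0.0521648 ]
220 275
```

View pics/w3.png

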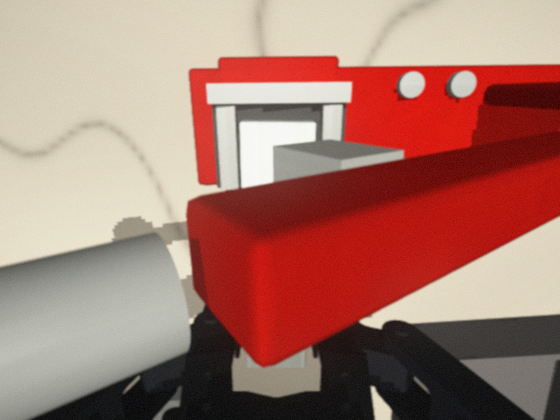

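The strap's end (row 121, columns 240–316) is centred between the guides (235 and 323), and the stop face is at row 104.

Run:
```python
from h import *
c=cam("wrist"); T=robot.observe()["ee_pos"]
z=T[2]+.0066
e=[pt(c,240,121.5,z),pt(c,316,121.5,z)]; print("strap end",e,np.linalg.norm(e[0]-e[1]))
s=[pt(c,236,104,.044),pt(c,323,104,.044)]; print("stop top edge",s,np.linalg.norm(s[0]-s[1]))
g=[pt(c,u,v,.042) for u,v in((236,106),(236,185))]; print("near guide",g)
print(np.mean(s,0)-np.mean(e,0))
```

```text
strap end [array([0.50896142, 0.3335057 , 0.05879893]), array([0.53791691, 0.33041171, 0.05879893])] 0.029120323037826207
stop top edge [array([0.50666358, 0.33970282, 0.044     ]), array([0.54284744, 0.33583556, 0.044     ])] 0.03638993145590227
near guide [array([0.50631698, 0.33885711, 0.042     ]), array([0.50132178, 0.30457423, 0.042     ])]
[ 0.00131635  0.00581049 -0.01479893]
```

```bash
python3 -m jog '[[[0.01,0.045,0,0,0,0],[0,0,-0.07,0,0,0],[0,0,-0.04,0,0,0],[0,0,-0.03,0,0,0],[0,0,0,0,0,0],[0,0,0,0,0,0]]]'
python3 - <<'E'
from h import *
c=cam("wrist"); T=robot.observe()["ee_pos"];print(T)
cv2.imwrite("pics/w4.png",c["im"][40:240,130:410].repeat(2,0).repeat(2,1))
E
```

```text
t: 7.98
ee_pos: [0.5173, 0.2638, 0.0385]
tool_rot: [[0.108, 0.994, -0.0], [0.994, -0.108, -0.0], [-0.0, -0.0, -1.0]]
ft_force: [-3.5, -1.8, 7.8]
grip_width: 0.0283
grip_force: 51.4
[0.5172724  0.26380707 0.03845907]
```

View pics/w4.png

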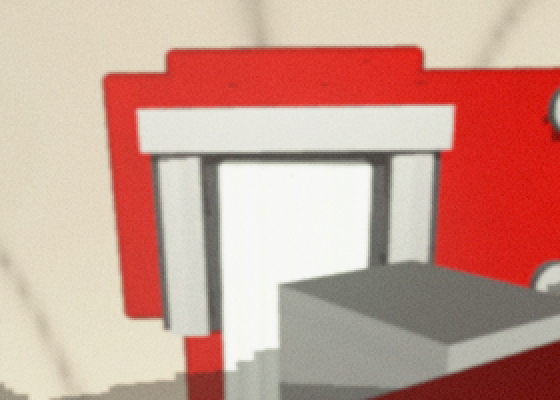

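The strap lies between the guides with its end about 1–2 mm from the stop, and the contact force shows it resting on the anvil. I'll release it and go round to the ball.

```bash
python3 -m jog '[[[0,0,0,0,0,0],[0,0,0,0,0,0],[0,0,0,0,0,0],[0,0,0.1,0,0,0],[0,0,0.15,0,0,0],[-0.04,-0.4,0,0,0,0],[-0.06,-0.6,0,0,0,0],[0,0,0.5,0,0,0],[0,0,0.5,0,0,0],[0,0,0.5,0,0,0],[0,0,0.47,0,0,0]]]' 0.47
python3 -m jog '[[[-0.17,0.422,0,0,0,0],[-0.17,0.422,0,0,0,0],[-0.17,0.422,0,0,0,0],[-0.185,0.424,0,0,0,0],[0,0,0,0,0,0],[0,0,0,0,0,0],[0,0,0,0,0,0]]]' 1 40
python3 - <<'E'
from h import *
print(robot.observe()["ee_pos"])
c=cam("top"); b=c["im"].astype(int); m=(b[...,2]-b[...,0]<8)&(b.sum(2)>200)
roi=np.zeros(m.shape,bool); roi[195:272,215:410]=1
for x in blobs(c,m&roi,0.01): print("obj",x[0],np.round(x[1:3],1),np.round(x[3],4),np.round(x[4],1),round(x[5],1))
E
```

```text
t: 9.4
ee_pos: [0.5074, 0.1639, 0.2634]
tool_rot: [[0.108, 0.994, 0.002], [0.994, -0.108, 0.0], [0.001, 0.002, -1.0]]
ft_force: [1.8, 1.0, 0.1]
grip_width: 0.0452
grip_force: 0.0
t: 10.28
ee_pos: [0.4384, 0.3322, 0.2607]
tool_rot: [[0.109, 0.994, 0.0], [0.994, -0.109, 0.0], [0.0, 0.0, -1.0]]
ft_force: [0.1, 0.8, -0.4]
grip_width: -0.0002
grip_force: 0.0
[0.43840109 0.33217326 0.26071601]
obj 137 [280.6 205.4] [ 0.5283 -0.0155] [17.2 89.9] 80.9
obj 310 [376.4 208.3] [ 0.5168 -0.3317] [ 31.2 120.9] 97.6
obj 80 [326.6 210. ] [ 0.512  -0.1685] [35.8 40.2] 52.0
obj 321 [328.1 235. ] [ 0.4289 -0.1695] [ 31.4 120.6] 79.0
obj 72 [234.8 233.3] [0.4343 0.1397] [36.7 36.9] 87.9
obj 137 [377.9 231.2] [ 0.4405 -0.3391] [17.  87.9] 94.0
obj 137 [284.9 235.4] [ 0.4272 -0.0287] [16.7 90.5] 102.5
```

```bash
python3 -m jog '[[[0,0,-0.2,0,0,0],[0,0,-0.1,0,0,0],[-0.065,0.007,-0.106,0,0,0],[-0.065,0.007,-0.107,0,0,0],[-0.054,0.006,-0.112,0,0,0],[-0.054,0.006,-0.113,0,0,0],[-0.042,0.004,-0.117,0,0,0],[-0.042,0.004,-0.118,0,0,0],[-0.031,0.003,-0.121,0,0,0],[-0.031,0.003,-0.121,0,0,0],[-0.019,0.002,-0.123,0,0,0],[-0.019,0.002,-0.124,0,0,0]]]'
python3 -m jog '[[[-0.006,0,-0.1,0,0,0],[-0.006,0,-0.1,0,0,0],[0,0,-0.03,0,0,0],[0,0,-0.02,0,0,0],[0,0,0,0,0,0]]]'
```

```text
t: 11.82
ee_pos: [0.3954, 0.3371, 0.1141]
tool_rot: [[0.108, 0.994, -0.001], [0.994, -0.108, -0.0], [-0.0, -0.001, -1.0]]
ft_force: [-7.1, 1.1, 10.6]
grip_width: -0.0004
grip_force: 5.2
t: 12.45
ee_pos: [0.3941, 0.337, 0.0894]
tool_rot: [[0.108, 0.994, -0.001], [0.994, -0.108, -0.0], [-0.001, -0.001, -1.0]]
ft_force: [-8.1, 0.5, 14.4]
grip_width: -0.0002
grip_force: 6.9
```

```bash
python3 -m jog '[[[0,0,-0.01,0,0,0],[0,0,-0.01,0,0,0],[0,0,0,0,0,0]]]'; python3 -m jog '[[[0,0,-0.01,0,0,0],[0,0,-0.01,0,0,0],[0,0,0,0,0,0]]]'
```

```text
t: 12.82
ee_pos: [0.3942, 0.3371, 0.0883]
tool_rot: [[0.108, 0.994, -0.001], [0.994, -0.108, -0.0], [-0.0, -0.001, -1.0]]
ft_force: [-12.9, -2.0, 35.4]
grip_width: 0.0003
grip_force: 17.5
t: 13.2
ee_pos: [0.3942, 0.3372, 0.0873]
tool_rot: [[0.108, 0.994, -0.0], [0.994, -0.108, 0.0], [0.0, -0.0, -1.0]]
ft_force: [-17.1, -5.8, 57.4]
grip_width: 0.0001
grip_force: 29.0
```

```bash
python3 -m jog '[[[0,0,0.2,0,0,0],[-0.05,0,0.3,0,0,0],[-0.05,0,0.4,0,0,0],[0,0,0.5,0,0,0],[0,0,0.5,0,0,0],[0.25,-0.3,0.2,0,0,0],[0.3,-0.3,0,0,0,0],[0.3,-0.4,0,0,0,0],[0.38,-0.4,0,0,0,0],[0,-0.33,-0.3,0,0,0],[0,0,-0.5,0,0,0],[0,0,-0.5,0,0,0]]]' 0.47
python3 - <<'E'
from h import *
print(robot.observe()["ee_pos"])
c=cam("top");cv2.imwrite("pics/t2.png",cv2.resize(c["im"][160:250,150:225],None,fx=6.6,fy=6.6,interpolation=cv2.INTER_CUBIC))
E
```

```text
t: 14.7
ee_pos: [0.5081, 0.1634, 0.1642]
tool_rot: [[0.109, 0.994, 0.001], [0.994, -0.109, 0.0], [0.0, 0.001, -1.0]]
ft_force: [-0.2, -0.1, 0.3]
grip_width: 0.0452
grip_force: 0.0
[0.50810339 0.16341434 0.16419076]
```

View pics/t2.png

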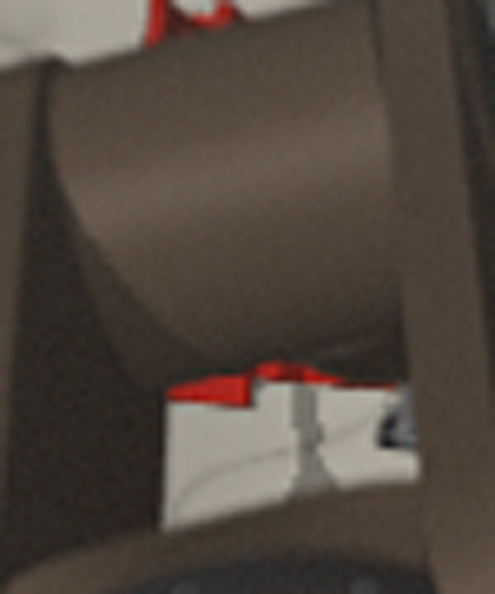

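The arm hides the press from the top camera here, so I'll check from the wrist as the hand goes back in.

```bash
python3 -m jog '[[[0,0,-0.5,0,0,0],[0,0,-0.45,0,0,0],[0,0,-0.14,0,0,0],[0,0,0,0,0,0],[0.02,0.25,0,0,0,0],[0.03,0.3,0,0,0,0],[0.03,0.3,0,0,0,0],[0.012,0.153,0,0,0,0],[0,0,0,0,0,0],[0,0,0,0,0,0]]]'
python3 - <<'E'
from h import *
print(robot.observe()["ee_pos"])
c=cam("wrist");cv2.imwrite("pics/w5.png",c["im"])
E
```

```text
t: 16.0
ee_pos: [0.5168, 0.264, 0.0566]
tool_rot: [[0.108, 0.994, 0.0], [0.994, -0.108, -0.0], [-0.0, 0.0, -1.0]]
ft_force: [-0.4, 0.1, 0.9]
grip_width: 0.0451
grip_force: 0.0
[0.51677117 0.26400269 0.05656851]
```

View pics/w5.png

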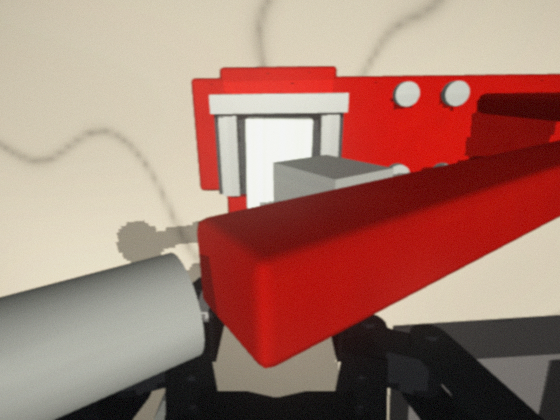

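The lever is back up and the strap is still seated. I'll take it out.

```bash
python3 -m jog '[[[0,0,-0.1,0,0,0],[0,0,-0.08,0,0,0],[0,0,0,0,0,0]]]' && python3 -m jog '[[[0,0,0,0,0,0],[0,0,0,0,0,0],[0,0,0,0,0,0],[0,0,0,0,0,0],[0,0,0.1,0,0,0],[0,0,0.1,0,0,0],[-0.03,-0.3,0,0,0,0],[-0.04,-0.4,0,0,0,0],[-0.04,-0.4,0,0,0,0],[0,0,0.4,0,0,0],[0,0,0.5,0,0,0]]]' 1 50
python3 -m jog '[[[0,0,0.4,0,0,0],[0,0,0,0,0,0]]]'
```

```text
t: 16.42
ee_pos: [0.5162, 0.2642, 0.037]
tool_rot: [[0.108, 0.994, -0.002], [0.994, -0.108, -0.001], [-0.001, -0.002, -1.0]]
ft_force: [-0.2, -0.7, 0.3]
grip_width: 0.0456
grip_force: 0.0
t: 17.8
ee_pos: [0.5052, 0.1539, 0.1492]
tool_rot: [[0.109, 0.994, -0.002], [0.994, -0.109, -0.0], [-0.001, -0.001, -1.0]]
ft_force: [1.7, 0.8, -0.7]
grip_width: 0.028
grip_force: 49.8
t: 18.05
ee_pos: [0.5077, 0.1552, 0.1918]
tool_rot: [[0.108, 0.994, 0.006], [0.994, -0.108, 0.002], [0.002, 0.006, -1.0]]
ft_force: [-0.3, -0.1, -1.3]
grip_width: 0.0283
grip_force: 49.8
```

```bash
python3 -m jog '[[[0.136,-0.482,0,0,0,0.017],[0.136,-0.482,0,0,0,0],[0.136,-0.482,0,0,0,0],[0.136,-0.482,0,0,0,0],[0.136,-0.482,0,0,0,0],[0.136,-0.482,0,0,0,0],[0.136,-0.482,0,0,0,0],[0.136,-0.482,0,0,0,0],[0.13,-0.48,0,0,0,0],[0,0,-0.3,0,0,0],[0,0,-0.4,0,0,0],[0,0,0,0,0,0]]]'
python3 - <<'E'
from h import *
print(robot.observe()["ee_pos"])
c=cam("wrist");cv2.imwrite("pics/w6.png",c["im"])
E
```

```text
t: 19.55
ee_pos: [0.6252, -0.2778, 0.1146]
tool_rot: [[0.074, 0.997, -0.006], [0.997, -0.074, 0.003], [0.003, -0.006, -1.0]]
ft_force: [0.4, 0.1, 0.5]
grip_width: 0.0285
grip_force: 49.8
[ 0.62515056 -0.27776645  0.11457805]
```

View pics/w6.png

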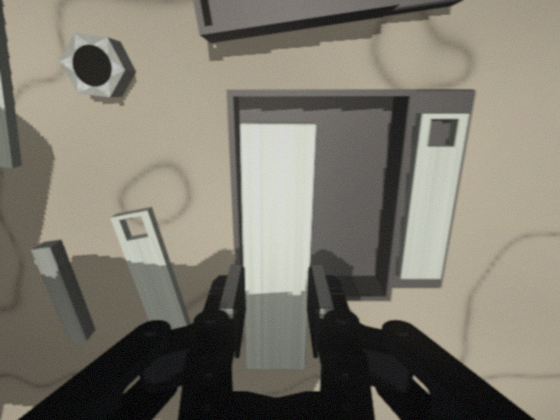

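The strap hangs over its bin: rim corners are at (229,91) and (391,300), with the sample on the right ledge. I'll measure the bin centre from these rim points.

Run:
```python
from h import *
c=cam("wrist"); T=robot.observe()["ee_pos"]
a=pt(c,229,91,.035);b=pt(c,391,300,.035);d=pt(c,409,91,.035)
print(a,b,d,"centre",(a+b)/2,"diag",np.linalg.norm(a-b),np.hypot(.116,.15),"yaw",np.degrees(np.arctan2((d-a)[1],(d-a)[0])),np.linalg.norm(d-a))
z=T[2]+.0066; e=[pt(c,242,124,z),pt(c,316,124,z)]; print("strap end",(e[0]+e[1])/2,T)
```

```text
[ 0.60209458 -0.19189899  0.035     ] [ 0.70718195 -0.3496428   0.035     ] [ 0.71274171 -0.19993896  0.035     ] centre [ 0.65463827 -0.27077089  0.035     ] diag 0.1895427786573406 0.18962067397834023 yaw -4.155990209142972 0.11093884472211452
strap end [ 0.63154836 -0.2061615   0.12502322] [ 0.62764606 -0.27874207  0.11842322]
```

```bash
python3 -m jog '[[[0.1,-0.03,0,0,0,0],[0,0,-0.4,0,0,0],[0,0,-0.35,0,0,0],[0,0,-0.2,0,0,0],[0,0,-0.1,0,0,0],[0,0,0,0,0,0]]]' && python3 -m jog '[[[0,0,0,0,0,0],[0,0,0,0,0,0],[0,0,0,0,0,0],[0,0,0.1,0,0,0],[0,0,0.4,0,0,0],[0,0,0.5,0,0,0],[0,0,0.4,0,0,0]]]' 0.58
python3 - <<'E'
from h import *
print(robot.observe()["ee_pos"])
c=cam("wrist");cv2.imwrite("pics/w7.png",c["im"])
c=cam("top"); b=c["im"].astype(int); m=(b[...,2]-b[...,0]<8)&(b.sum(2)>200)
roi=np.zeros(m.shape,bool); roi[195:272,215:410]=1
for x in blobs(c,m&roi,0.01): print("obj",x[0],np.round(x[1:3],1),np.round(x[3],4),np.round(x[4],1),round(x[5],1))
E
```

```text
t: 20.4
ee_pos: [0.6381, -0.282, 0.0134]
tool_rot: [[0.074, 0.997, 0.0], [0.997, -0.074, -0.0], [-0.0, 0.0, -1.0]]
ft_force: [0.5, 0.5, -1.1]
grip_width: 0.0284
grip_force: 49.8
t: 21.28
ee_pos: [0.638, -0.2821, 0.1559]
tool_rot: [[0.074, 0.997, 0.001], [0.997, -0.074, -0.001], [-0.001, 0.002, -1.0]]
ft_force: [0.5, -0.6, -1.0]
grip_width: 0.0354
grip_force: 0.0
[ 0.63799765 -0.28206202  0.15594054]
obj 86 [326.6 210. ] [ 0.512  -0.1685] [35.8 40.2] 70.8
```

View pics/w7.png

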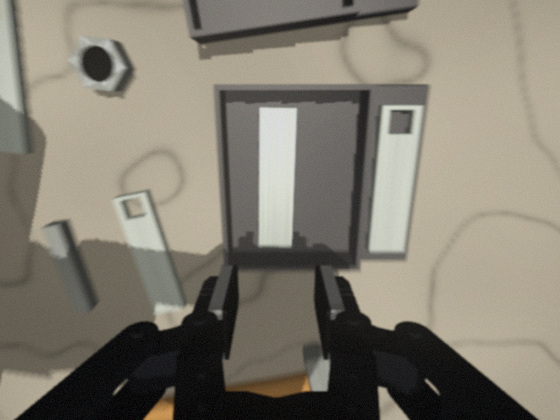

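The strap lies in its bin (columns 259–297, inside walls 226–360). Next is the strap at (0.517,-0.332).

```bash
python3 -m jog '[[[-0.4,-0.166,0,0,0,0.051],[-0.4,-0.166,0,0,0,0.051],[-0.412,-0.165,-0.2,0,0,0],[0,0,-0.4,0,0,0],[0,0,-0.5,0,0,0],[0,0,-0.3,0,0,0],[0,0,-0.13,0,0,0],[0,0,0,0,0,0],[0,0,0,0,0,0]]]' 0.3 && python3 -m jog '[[[0,0,0,0,0,0],[0,0,0,0,0,0],[0,0,0,0,0,0],[0,0,0,0,0,0],[0,0,0.3,0,0,0],[0,0,0.5,0,0,0],[0.38,0.15,0.3,0,0,-0.051],[0.38,0.15,0,0,0,-0.051],[0.38,0.15,0,0,0,0],[0.407,0.154,0,0,0,0],[0,0,0,0,0,0],[0,0,0,0,0,0]]]' 1 50
python3 - <<'E'
from h import *
c=cam("wrist"); T=robot.observe()["ee_pos"]; print(T)
b=c["im"].astype(int); m=(b.min(2)>130)&(b[...,2]-b[...,0]<8); m[:, :215]=0; m[:,375:]=0
z=T[2]+.0066
for x in blobs(c,m,z,300): print(x[0],np.round(x[1:3]),np.round(x[3],4),np.round(x[4],1),round(x[5],1))
E
```

```text
t: 22.5
ee_pos: [0.5172, -0.3321, 0.0014]
tool_rot: [[-0.13, 0.992, 0.001], [0.992, 0.13, -0.001], [-0.001, 0.001, -1.0]]
ft_force: [-0.3, -0.5, 0.3]
grip_width: 0.0598
grip_force: 0.0
t: 24.0
ee_pos: [0.6707, -0.271, 0.11]
tool_rot: [[0.073, 0.997, -0.001], [0.997, -0.073, 0.0], [0.0, -0.001, -1.0]]
ft_force: [-0.2, 0.3, -1.3]
grip_width: 0.0284
grip_force: 50.5
[ 0.67033982 -0.2712946   0.11007841]
1896 [235. 182.] [ 0.6617 -0.221 ] [33.3 43.6] 96.3
457 [286. 277.] [ 0.674  -0.2671] [18.3 20.8] 105.7
```

```bash
python3 -m jog '[[[0,0,-0.35,0,0,0],[0,0,-0.33,0,0,0],[0,0,-0.2,0,0,0],[0,0,0,0,0,0],[0,0,0,0,0,0]]]' && python3 -m jog '[[[0,0,0,0,0,0],[0,0,0,0,0,0],[0,0,0.1,0,0,0],[0,0,0.4,0,0,0],[0,0,0.5,0,0,0],[0,0,0.4,0,0,0],[-0.48,0.203,0,0,0,-0.03],[-0.48,0.203,0,0,0,-0.03],[-0.48,0.203,0,0,0,0],[-0.48,0.203,0,0,0,0],[-0.494,0.203,0,0,0,0],[0,0,0,0,0,0]]]' 0.58 
python3 -m jog '[[[0,0,0,0,0,0]]]' 0.3
cat >> h.py <<'E'
def near(z=.01,r=.1,amin=150,tag=None):
    c=cam("wrist"); T=robot.observe()["ee_pos"]; b=c["im"].astype(int); print("tcp",np.round(T,4))
    if tag: cv2.imwrite(f"pics/{tag}.png",c["im"])
    m=(b[...,2]-b[...,0]<6)&(b.sum(2)>150)
    for x in blobs(c,m,z,amin):
        if np.linalg.norm(x[3]-T[:2])<r: print(x[0],np.round(x[1:3]),np.round(x[3],4),np.round(x[4],1),round(x[5],1))
def tops():
    c=cam("top"); b=c["im"].astype(int); m=(b[...,2]-b[...,0]<8)&(b.sum(2)>200)
    roi=np.zeros(m.shape,bool); roi[195:272,215:410]=1
    for x in blobs(c,m&roi,0.01): print("top",x[0],np.round(x[3],4),np.round(x[4],1),round(x[5],1))
E
python3 -c "
from h import *
near(tag='w8'); tops()"
```

```text
t: 24.68
ee_pos: [0.6717, -0.2717, 0.0233]
tool_rot: [[0.074, 0.997, 0.001], [0.997, -0.074, -0.001], [-0.0, 0.001, -1.0]]
ft_force: [0.3, 0.1, -0.7]
grip_width: 0.0285
grip_force: 50.5
t: 26.18
ee_pos: [0.4262, -0.168, 0.1627]
tool_rot: [[0.193, 0.981, -0.002], [0.981, -0.193, 0.001], [0.0, -0.002, -1.0]]
ft_force: [0.6, -1.1, 0.5]
grip_width: 0.0361
grip_force: 0.0
t: 26.3
ee_pos: [0.4308, -0.1702, 0.163]
tool_rot: [[0.193, 0.981, 0.002], [0.981, -0.193, -0.001], [-0.001, 0.002, -1.0]]
ft_force: [0.8, 0.2, 0.5]
grip_width: 0.053
grip_force: 0.0
tcp [ 0.4311 -0.1703  0.1628]
top 138 [ 0.5283 -0.0155] [17.2 89.9] 80.9
top 143 [ 0.4677 -0.0304] [17.8 91. ] 102.5
top 31 [ 0.4388 -0.1181] [17.  30.8] 164.1
top 80 [0.4343 0.138 ] [33.5 36.8] 44.4
top 26 [ 0.3738 -0.1919] [18.8 25.1] 166.3
```

```bash
python3 -m jog '[[[-0.02,0.005,-0.4,0,0,0],[0,0,-0.5,0,0,0],[0,0,-0.4,0,0,0],[0,0,-0.2,0,0,0],[0,0,-0.11,0,0,0],[0,0,0,0,0,0]]]' 0.3 && python3 -m jog '[[[0,0,0,0,0,0],[0,0,0,0,0,0],[0,0,0,0,0,0],[0,0,0,0,0,0],[0,0,0.3,0,0,0],[0,0,0.5,0,0,0],[0.45,-0.2,0.3,0,0,0.03],[0.45,-0.2,0,0,0,0.03],[0.45,-0.2,0,0,0,0],[0.45,-0.2,0,0,0,0],[0.47,-0.2,0,0,0,0],[0,0,0,0,0,0]]]' 1 50
python3 -m jog '[[[0,0,-0.3,0,0,0],[0,0,-0.4,0,0,0],[0,0,-0.1,0,0,0],[0,0,0,0,0,0]]]'
```

```text
t: 27.15
ee_pos: [0.428, -0.1693, 0.0006]
tool_rot: [[0.193, 0.981, -0.001], [0.981, -0.193, 0.0], [0.0, -0.001, -1.0]]
ft_force: [-0.3, 0.6, 0.6]
grip_width: 0.0597
grip_force: 0.0
t: 28.65
ee_pos: [0.6578, -0.2706, 0.1118]
tool_rot: [[0.074, 0.997, 0.003], [0.997, -0.074, -0.001], [-0.001, 0.003, -1.0]]
ft_force: [-0.0, 0.9, -1.8]
grip_width: 0.0287
grip_force: 50.6
t: 29.15
ee_pos: [0.6543, -0.269, 0.0315]
tool_rot: [[0.074, 0.997, -0.001], [0.997, -0.074, 0.0], [0.0, -0.001, -1.0]]
ft_force: [-0.6, -0.2, -1.3]
grip_width: 0.0284
grip_force: 50.6
```

```bash
python3 -m jog '[[[0,0,0,0,0,0],[0,0,0,0,0,0],[0,0,0,0,0,0],[0,0,0.1,0,0,0],[0,0,0.4,0,0,0],[0,0,0.4,0,0,0],[0,0,0.4,0,0,0],[-0.3,0.2,0,0,0,0.0703],[-0.4,0.3,0,0,0,0.0703],[-0.4,0.3,0,0,0,0.0703],[-0.32,0.205,0,0,0,0],[0,0,0,0,0,0]]]' 0.58 && python3 -m jog '[[[0,0,0,0,0,0],[0,0,0,0,0,0]]]' 0.15
python3 - <<'E'
from h import *
c=cam("wrist"); T=robot.observe()["ee_pos"]; print(T)
b=c["im"].astype(int); k=b.max(2)<45
for x in blobs(c,k,.019,150):
    if np.linalg.norm(x[3]-T[:2])<.06: print(x[0],np.round(x[1:3]),np.round(x[3],4),np.round(x[4],1))
u,v=map(int,proj(c,[.512,-.1685,.019]));print(u,v)
cv2.imwrite("pics/nut.png",c["im"])
m=((b[...,2]-b[...,0]<6)&(b.sum(2)>150)).astype(np.uint8)
for x in blobs(c,m,.019,200):
    if np.linalg.norm(x[3]-T[:2])<.06: print("nut",x[0],np.round(x[1:3]),np.round(x[3],4),np.round(x[4],1))
for cn in cv2.findContours(m,cv2.RETR_EXTERNAL,cv2.CHAIN_APPROX_NONE)[0]:
    if cv2.contourArea(cn)>200 and cv2.pointPolygonTest(cv2.convexHull(cn),(float(u),float(v)),False)>0:
        hp=cv2.approxPolyDP(cv2.convexHull(cn),3,True).reshape(-1,2); print([(int(p[0]),int(p[1]),*np.round((pt(c,*p,.019)[:2]-[.512,-.1685])*1000)) for p in hp])
E
```

```text
t: 30.65
ee_pos: [0.5107, -0.1673, 0.162]
tool_rot: [[-0.342, 0.94, -0.001], [0.94, 0.342, 0.0], [0.001, -0.001, -1.0]]
ft_force: [0.7, -0.1, 0.5]
grip_width: 0.0359
grip_force: 0.0
t: 30.9
ee_pos: [0.5137, -0.1693, 0.1614]
tool_rot: [[-0.341, 0.94, 0.001], [0.94, 0.341, -0.0], [-0.001, 0.001, -1.0]]
ft_force: [-0.0, 0.5, 0.1]
grip_width: 0.071
grip_force: 0.0
[ 0.51355708 -0.16922368  0.16118119]
276 193
```

```bash
python3 -m jog '[[[-0.015,0.01,-0.4,0,0,0],[0,0,-0.5,0,0,0],[0,0,-0.4,0,0,0],[0,0,-0.2,0,0,0],[0,0,-0.08,0,0,0],[0,0,0,0,0,0]]]' 0.15 && python3 -m jog '[[[0,0,0,0,0,0],[0,0,0,0,0,0],[0,0,0,0,0,0],[0,0,0,0,0,0],[0,0,0,0,0,0],[0,0,0.3,0,0,0],[0,0,0.5,0,0,0],[0.32,0.12,0.2,0,0,0],[0.32,0.12,0,0,0,0],[0.32,0.12,0,0,0,0],[0.33,0.145,0,0,0,0],[0,0,0,0,0,0]]]' 1 60
python3 -m jog '[[[0,0,-0.3,0,0,0],[0,0,-0.4,0,0,0],[0,0,-0.2,0,0,0],[0,0,0,0,0,0]]]'
```

```text
t: 31.7
ee_pos: [0.5114, -0.1678, 0.0029]
tool_rot: [[-0.341, 0.94, -0.0], [0.94, 0.341, 0.0], [0.0, -0.0, -1.0]]
ft_force: [0.3, -0.6, 0.5]
grip_width: 0.0727
grip_force: 0.0
t: 33.2
ee_pos: [0.6424, -0.1162, 0.1036]
tool_rot: [[-0.342, 0.94, 0.002], [0.94, 0.342, -0.0], [-0.001, 0.002, -1.0]]
ft_force: [0.2, -0.4, -1.2]
grip_width: 0.0346
grip_force: 61.1
t: 33.7
ee_pos: [0.6391, -0.1172, 0.0122]
tool_rot: [[-0.341, 0.94, -0.002], [0.94, 0.341, 0.001], [0.001, -0.002, -1.0]]
ft_force: [0.6, 1.0, -0.7]
grip_width: 0.0342
grip_force: 61.1
```

```bash
python3 -m jog '[[[0,0,0,0,0,0],[0,0,0,0,0,0],[0,0,0,0,0,0],[0,0,0.2,0,0,0],[0,0,0.5,0,0,0],[0,0,0.4,0,0,0],[-0.4,0.2,0,0,0,-0.065],[-0.45,0.2,0,0,0,0],[-0.45,0.25,0,0,0,0],[-0.43,0.218,0,0,0,0],[0,0,0,0,0,0],[0,0,0,0,0,0]]]' 0.45 && python3 -m jog '[[[0,0,0,0,0,0]]]' 0.55; python3 -c "
from h import *
print(robot.observe()['ee_pos']);tops()
c=cam('wrist');cv2.imwrite('pics/w9.png',c['im'])
b=c['im'].astype(int); u,v=map(int,proj(c,[.4677,-.0304,.016])); print(u,v); print(b[v,u-60:u+60:5].tolist())"
```

```text
t: 35.2
ee_pos: [0.4685, -0.0305, 0.1243]
tool_rot: [[-0.217, 0.976, 0.003], [0.976, 0.217, -0.0], [-0.001, 0.002, -1.0]]
ft_force: [0.4, 0.2, -0.8]
grip_width: 0.047
grip_force: 0.0
t: 35.33
ee_pos: [0.4686, -0.0308, 0.1236]
tool_rot: [[-0.216, 0.976, 0.002], [0.976, 0.216, -0.0], [-0.001, 0.001, -1.0]]
ft_force: [0.3, 0.2, -0.1]
grip_width: 0.0386
grip_force: 0.0
[ 0.46856675 -0.03080271  0.12362774]
top 77 [0.4343 0.1396] [36.7 36.8] 66.7
top 138 [ 0.4405 -0.3391] [16.8 88. ] 94.3
277 207
[[151, 174, 180], [148, 170, 180], [152, 169, 181], [151, 169, 179], [149, 168, 177], [149, 169, 176], [146, 166, 175], [151, 168, 178], [148, 167, 176], [148, 168, 175], [131, 144, 147], [150, 159, 159], [152, 166, 162], [153, 163, 163], [137, 152, 149], [144, 162, 170], [140, 160, 170], [139, 160, 167], [141, 158, 167], [141, 159, 169], [141, 158, 168], [140, 159, 165], [140, 160, 167], [138, 158, 167]]
```

```bash
python3 -m jog '[[[0,0,-0.4,0,0,0],[0,0,-0.4,0,0,0],[0,0,-0.25,0,0,0],[0,0,-0.15,0,0,0],[0,0,0,0,0,0]]]' 0.55 && python3 -m jog '[[[0,0,0,0,0,0],[0,0,0,0,0,0],[0,0,0,0,0,0],[0,0,0,0,0,0],[0,0,0.4,0,0,0],[0,0,0.5,0,0,0],[0.3,0.25,0.4,0,0,-0.0663],[0.4,0.35,0.4,0,0,-0.0663],[0.4,0.35,0,0,0,0],[0.4,0.4,0,0,0,0],[0,0,0,0,0,0],[0,0,0,0,0,0]]]' 1 50
python3 - <<'E'
from h import *
c=cam("wrist"); T=robot.observe()["ee_pos"]; print(T)
cv2.imwrite("pics/bin.png",c["im"]); b=c["im"].astype(int)
print([proj(c,p) for p in((.6455+.058,.178,.035),(.6455-.058,.178,.035),(.6455-.058,.028,.035),(.6455+.058,.028,.035))])
for v in(60,100,140,180): print(v,b[v,150:450:10].sum(1).tolist())
for u in(230,330,360): print(u,b[0:300:8,u].sum(1).tolist())
E
```

```text
t: 36.05
ee_pos: [0.4669, -0.0305, 0.0024]
tool_rot: [[-0.216, 0.976, -0.002], [0.976, 0.216, 0.0], [0.001, -0.001, -1.0]]
ft_force: [0.3, 0.4, 0.2]
grip_width: 0.038
grip_force: 0.0
t: 37.55
ee_pos: [0.6141, 0.1025, 0.1707]
tool_rot: [[0.047, 0.999, -0.001], [0.999, -0.047, -0.0], [-0.0, -0.001, -1.0]]
ft_force: [-0.7, -0.0, -1.1]
grip_width: 0.0145
grip_force: 49.7
[0.6139272  0.1021028  0.17072948]
[(np.float64(389.59901125439654), np.float64(97.84698529951345)), (np.float64(239.20329036141453), np.float64(104.97929580612947)), (np.float64(252.33768531946745), np.float64(275.6964741900041)), (np.float64(379.1962973114663), np.float64(270.6698089470727))]
60 [160, 166, 191, 242, 540, 540, 522, 539, 533, 518, 512, 505, 516, 502, 510, 502, 501, 478, 500, 500, 497, 505, 515, 511, 504, 499, 463, 513, 520, 517]
100 [555, 561, 541, 562, 541, 552, 543, 529, 529, 438, 218, 235, 232, 201, 209, 216, 201, 201, 208, 179, 184, 171, 181, 101, 310, 311, 307, 295, 302, 520]
140 [540, 539, 544, 539, 542, 545, 543, 536, 531, 523, 260, 330, 334, 329, 317, 325, 326, 328, 322, 319, 310, 310, 190, 126, 320, 167, 481, 477, 291, 550]
180 [504, 515, 524, 503, 474, 528, 532, 531, 518, 529, 181, 307, 311, 312, 311, 307, 315, 302, 296, 292, 296, 309, 104, 292, 311, 301, 496, 320, 533, 534]
230 [508, 515, 505, 519, 520, 520, 535, 534, 520, 521, 524, 546, 533, 531, 539, 524, 537, 536, 532, 524, 530, 522, 521, 535, 522, 518, 527, 514, 516, 509, 472, 322, 312, 311, 302, 128, 104, 78]
330 [491, 493, 485, 499, 497, 487, 489, 502, 491, 499, 492, 509, 329, 195, 331, 317, 318, 331, 310, 318, 313, 309, 298, 299, 298, 296, 300, 297, 290, 295, 290, 198, 112, 171, 420, 517, 144, 133]
360 [485, 489, 494, 492, 499, 489, 483, 495, 492, 501, 510, 511, 326, 184, 318, 323, 308, 312, 304, 302, 299, 307, 302, 292, 294, 301, 288, 290, 286, 295, 276, 189, 153, 291, 519, 456, 140, 148]
```

View pics/bin.png

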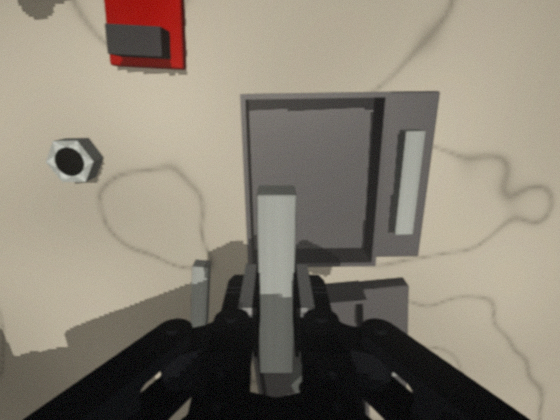

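The rim corners are at (240,95) and (375,264). The bar is held aligned with the bin, and the nut to the left at (70,160) has its vertices left and right.

Run:
```python
from h import *
c=cam("wrist"); T=robot.observe()["ee_pos"]
a=pt(c,240,95,.035);b=pt(c,375,264,.035); m=(a+b)/2; d=b-a
yaw=np.degrees(np.arctan2(d[1],d[0])-np.arctan2(-.15,.116))
print(m,np.linalg.norm(d),.1896,"yaw",yaw,T)
z=T[2]+.013; e=pt(c,277,187,z); print("bar end",e)
n=pt(c,69,161,.019); print("nut0",n,[ (pt(c,u,v,.019)-n)[:2]*1000 for u,v in((48,159),(62,139),(92,141),(62,178),(85,178))])
```

```text
[0.64380551 0.10965693 0.035     ] 0.18663647553085796 0.1896 yaw -1.3925465761010318 [0.61394261 0.10186536 0.17081537]
bar end [0.61513775 0.15107693 0.18381537]
nut0 [0.43500365 0.1376612  0.019     ] [array([-17.67394818,   2.55025521]), array([-1.34582077, 18.84173683]), array([23.64597879, 16.02005167]), array([ -9.81319197, -14.61702299]), array([ 10.37598961, -15.54146463])]
```

```bash
python3 -m jog '[[[0.065,0.02,-0.3,0,0,0],[0,0,-0.5,0,0,0],[0,0,-0.5,0,0,0],[0,0,-0.2,0,0,0],[0,0,-0.1,0,0,0],[0,0,0,0,0,0]]]' 1 && python3 -m jog '[[[0,0,0,0,0,0],[0,0,0,0,0,0],[0,0,0,0,0,0],[0,0,0.2,0,0,0],[0,0,0.5,0,0,0],[0,0,0.5,0,0,0],[-0.3,-0.35,0,0,0,-0.055],[-0.35,-0.45,0,0,0,0],[-0.27,-0.395,0,0,0,0],[0,0,0,0,0,0],[0,0,0,0,0,0]]]' 0.71 && python3 -m jog '[[[0,0,0,0,0,0]]]' 0.55
cat >> h.py <<'E'
def scan(x,y,z=.016):
    # low-saturation (object) pixels near the expected point, in the wrist picture
    c=cam("wrist"); T=robot.observe()["ee_pos"]; b=c["im"].astype(int); print("tcp",np.round(T,4))
    m=((b.max(2)-b.min(2)<19)&(b.sum(2)>330)).astype(np.uint8); m=cv2.morphologyEx(m,cv2.MORPH_OPEN,np.ones((3,3),np.uint8))
    for k in blobs(c,m,z,150):
        if np.hypot(*(k[3]-[x,y]))<.07: print(k[0],np.round(k[1:3]),np.round(k[3],4),np.round(k[4],1),round(k[5],1))
E
python3 -c "
from h import *
scan(.5283,-.0155);tops()"
```

```text
t: 38.4
ee_pos: [0.6219, 0.1044, 0.0115]
tool_rot: [[0.047, 0.999, 0.001], [0.999, -0.047, 0.0], [0.0, 0.001, -1.0]]
ft_force: [-0.0, 0.3, -0.9]
grip_width: 0.0143
grip_force: 49.6
t: 39.78
ee_pos: [0.5301, -0.015, 0.1318]
tool_rot: [[0.157, 0.988, 0.002], [0.988, -0.157, -0.0], [0.0, 0.002, -1.0]]
ft_force: [-0.1, 0.0, -0.1]
grip_width: 0.0247
grip_force: 0.0
t: 39.9
ee_pos: [0.5302, -0.0143, 0.1312]
tool_rot: [[0.156, 0.988, 0.001], [0.988, -0.156, 0.0], [0.0, 0.001, -1.0]]
ft_force: [0.5, -0.1, 0.3]
grip_width: 0.0384
grip_force: 0.0
tcp [ 0.53   -0.0143  0.1309]
2101 [275. 199.] [ 0.5285 -0.0129] [15.7 85.8] 81.5
top 14 [ 0.5209 -0.0496] [10.1 13.4] 111.3
top 28 [ 0.4986 -0.0018] [19.5 20.4] 140.2
top 137 [ 0.4405 -0.3391] [16.8 88. ] 94.4
```

```bash
python3 -m jog '[[[-0.015,0,-0.4,0,0,0],[0,0,-0.45,0,0,0],[0,0,-0.25,0,0,0],[0,0,-0.17,0,0,0],[0,0,0,0,0,0]]]' 0.55 && python3 -m jog '[[[0,0,0,0,0,0],[0,0,0,0,0,0],[0,0,0,0,0,0],[0,0,0,0,0,0],[0,0,0.4,0,0,0],[0,0,0.5,0,0,0],[0.3,0.25,0.2,0,0,0.055],[0.4,0.35,0,0,0,0],[0.4,0.35,0,0,0,0],[0.3,0.255,0,0,0,0],[0,0,0,0,0,0],[0,0,0,0,0,0]]]' 1 50
python3 -m jog '[[[0,0,-0.4,0,0,0],[0,0,-0.4,0,0,0],[0,0,-0.2,0,0,0],[0,0,0,0,0,0],[0,0,0,0,0,0]]]'
```

```text
t: 40.62
ee_pos: [0.5274, -0.0147, 0.0028]
tool_rot: [[0.156, 0.988, -0.002], [0.988, -0.156, 0.0], [-0.0, -0.002, -1.0]]
ft_force: [-1.1, -1.2, 0.1]
grip_width: 0.0385
grip_force: 0.0
t: 42.12
ee_pos: [0.6671, 0.1053, 0.1137]
tool_rot: [[0.047, 0.999, -0.001], [0.999, -0.047, -0.0], [-0.0, -0.001, -1.0]]
ft_force: [-0.7, -0.3, -1.9]
grip_width: 0.0148
grip_force: 49.5
t: 42.75
ee_pos: [0.6686, 0.1054, 0.0151]
tool_rot: [[0.047, 0.999, 0.002], [0.999, -0.047, 0.0], [0.0, 0.002, -1.0]]
ft_force: [0.1, -0.1, -1.3]
grip_width: 0.0149
grip_force: 49.5
```

```bash
python3 -m jog '[[[0,0,0,0,0,0],[0,0,0,0,0,0],[0,0,0,0,0,0],[0,0,0.2,0,0,0],[0,0,0.5,0,0,0],[0,0,0.5,0,0,0],[-0.45,0.06,0,0,0,0.0718],[-0.45,0.06,0,0,0,0.0718],[-0.45,0.06,0,0,0,0.0718],[-0.45,0.06,0,0,0,0],[-0.543,0.09,0,0,0,0],[0,0,0,0,0,0]]]' 0.71 && python3 -m jog '[[[0,0,0,0,0,0],[0,0,0,0,0,0]]]' 0.15
python3 -c "
from h import *
scan(.4343,.138,.019)"
```

```text
t: 44.25
ee_pos: [0.4296, 0.1386, 0.1347]
tool_rot: [[-0.375, 0.927, -0.002], [0.927, 0.375, -0.0], [0.0, -0.002, -1.0]]
ft_force: [0.4, 0.8, 1.0]
grip_width: 0.0247
grip_force: 0.0
t: 44.5
ee_pos: [0.4349, 0.1386, 0.1342]
tool_rot: [[-0.374, 0.927, 0.002], [0.927, 0.374, 0.0], [-0.0, 0.002, -1.0]]
ft_force: [-0.3, 0.6, -0.4]
grip_width: 0.0604
grip_force: 0.0
tcp [0.4347 0.1385 0.134 ]
1017 [277. 205.] [0.4344 0.1383] [36.2 41. ] 33.2
```

```bash
python3 -m jog '[[[0,0,-0.4,0,0,0],[0,0,-0.5,0,0,0],[0,0,-0.25,0,0,0],[0,0,-0.16,0,0,0],[0,0,0,0,0,0]]]' 0.15 && python3 -m jog '[[[0,0,0,0,0,0],[0,0,0,0,0,0],[0,0,0,0,0,0],[0,0,0,0,0,0],[0,0,0,0,0,0],[0,0,0.5,0,0,0],[0,0,0.5,0,0,0],[0.4,-0.37,0,0,0,0],[0.4,-0.37,0,0,0,0],[0.4,-0.37,0,0,0,0],[0.4,-0.37,0,0,0,0],[0.44,-0.39,0,0,0,0]]]' 1 60
python3 -m jog '[[[0,0,0,0,0,0],[0,0,-0.4,0,0,0],[0,0,-0.4,0,0,0],[0,0,-0.12,0,0,0],[0,0,0,0,0,0],[0,0,0,0,0,0]]]'
```

```text
t: 45.18
ee_pos: [0.4333, 0.1382, 0.0016]
tool_rot: [[-0.374, 0.928, -0.002], [0.928, 0.374, -0.001], [0.0, -0.002, -1.0]]
ft_force: [0.7, -0.5, 0.3]
grip_width: 0.0723
grip_force: 0.0
t: 46.68
ee_pos: [0.6386, -0.0499, 0.1035]
tool_rot: [[-0.374, 0.927, 0.001], [0.927, 0.374, -0.0], [-0.0, 0.001, -1.0]]
ft_force: [0.6, 1.0, -0.2]
grip_width: 0.0349
grip_force: 61.5
t: 47.42
ee_pos: [0.6385, -0.0485, 0.0123]
tool_rot: [[-0.374, 0.927, 0.002], [0.927, 0.374, -0.0], [-0.001, 0.002, -1.0]]
ft_force: [0.7, -0.3, -1.3]
grip_width: 0.0349
grip_force: 61.4
```

```bash
python3 -m jog '[[[0,0,0,0,0,0],[0,0,0,0,0,0],[0,0,0,0,0,0],[0,0,0.3,0,0,0],[0,0,0.5,0,0,0],[0,0,0.4,0,0,0],[-0.3,-0.4,0,0,0,-0.077],[-0.33,-0.5,0,0,0,-0.077],[-0.33,-0.5,0,0,0,0],[-0.33,-0.5,0,0,0,0],[-0.33,-0.5,0,0,0,0],[-0.36,-0.506,0,0,0,0]]]' 0.45 && python3 -m jog '[[[0,0,0,0,0,0],[0,0,0,0,0,0],[0,0,0,0,0,0]]]' 0.55
python3 -c "
from h import *
scan(.4405,-.3391)"
```

```text
t: 48.92
ee_pos: [0.4385, -0.3407, 0.1309]
tool_rot: [[-0.076, 0.997, 0.001], [0.997, 0.076, -0.0], [-0.0, 0.0, -1.0]]
ft_force: [0.3, -0.7, 0.6]
grip_width: 0.0473
grip_force: 0.0
t: 49.3
ee_pos: [0.4402, -0.3381, 0.1307]
tool_rot: [[-0.077, 0.997, 0.0], [0.997, 0.077, 0.0], [0.0, 0.0, -1.0]]
ft_force: [-0.2, 1.4, -0.1]
grip_width: 0.0384
grip_force: 0.0
tcp [ 0.4402 -0.338   0.1307]
2103 [278. 199.] [ 0.4405 -0.3372] [16.4 85.9] 93.9
```

```bash
python3 -m jog '[[[0,0,-0.4,0,0,0],[0,0,-0.45,0,0,0],[0,0,-0.25,0,0,0],[0,0,-0.17,0,0,0],[0,0,0,0,0,0]]]' 0.55 && python3 -m jog '[[[0,0,0,0,0,0],[0,0,0,0,0,0],[0,0,0,0,0,0],[0,0,0,0,0,0],[0,0,0.5,0,0,0],[0,0,0.5,0,0,0],[0.25,0.4,0.3,0,0,-0.061]]]' 1 50
python3 -m jog '[[[0.25,0.45,0,0,0,0],[0.25,0.45,0,0,0,0],[0.25,0.45,0,0,0,0],[0.25,0.45,0,0,0,0],[0.25,0.45,0,0,0,0],[0.25,0.45,0,0,0,0],[0.15,0.45,0,0,0,0],[0.15,0.45,0,0,0,0],[0,0.445,0,0,0,0],[0,0,0,0,0,0],[0,0,0,0,0,0]]]'
python3 - <<'E'
from h import *
c=cam("wrist"); T=robot.observe()["ee_pos"]; print(T)
b=c["im"].astype(int); cv2.imwrite("pics/bin2.png",c["im"])
m=(b.sum(2)>360)&(b.max(2)-b.min(2)<25)
z=.02
for k in blobs(c,m.astype(np.uint8),z,150):
    if abs(k[3][0]-.645)<.1: print(k[0],np.round(k[1:3]),np.round(k[3],4),np.round(k[4],1),round(k[5],1))
E
```

```text
t: 49.98
ee_pos: [0.4395, -0.3383, 0.0029]
tool_rot: [[-0.077, 0.997, -0.001], [0.997, 0.077, 0.001], [0.001, -0.001, -1.0]]
ft_force: [0.1, -0.6, -0.4]
grip_width: 0.0384
grip_force: 0.0
t: 50.85
ee_pos: [0.4649, -0.3011, 0.1368]
tool_rot: [[0.051, 0.999, 0.003], [0.999, -0.051, -0.003], [-0.002, 0.003, -1.0]]
ft_force: [1.1, 0.2, -1.9]
grip_width: 0.0142
grip_force: 49.5
t: 52.22
ee_pos: [0.6444, 0.1052, 0.134]
tool_rot: [[0.046, 0.999, 0.0], [0.999, -0.046, -0.0], [-0.0, 0.0, -1.0]]
ft_force: [-0.7, -0.5, -0.7]
grip_width: 0.0148
grip_force: 49.5
[0.64444453 0.10465734 0.13398622]
2415 [387. 199.] [0.7295 0.1026] [16.7 93.8] 88.3
2100 [307. 197.] [0.6675 0.1061] [16.  87.9] 86.9
5381 [266. 227.] [0.6343 0.0855] [ 44.9 126. ] 101.0
```

```bash
python3 -m jog '[[[0,0,-0.4,0,0,0],[0,0,-0.4,0,0,0],[0,0,-0.2,0,0,0],[0,0,-0.08,0,0,0],[0,0,0,0,0,0],[0,0,0,0,0,0]]]' && python3 -m jog '[[[0,0,0,0,0,0],[0,0,0,0,0,0],[0,0,0,0,0,0],[0,0,0,0,0,0],[0,0,0.2,0,0,0],[0,0,0.5,0,0,0],[0,0,0.5,0,0,0],[-0.3,-0.4,0.5,0,0,0],[-0.4,-0.5,0.3,0,0,0],[-0.4,-0.5,0,0,0,0],[-0.4,-0.5,0,0,0,0],[-0.3,-0.5,0,0,0,0]]]' 0.71
python3 -m jog '[[[0,-0.5,0,0,0,0],[0,-0.5,0,0,0,0],[0,-0.5,0,0,0,0],[0,-0.5,0,0,0,0],[0,-0.5,0,0,0,0],[0,-0.5,0,0,0,0],[0,-0.4,0,0,0,0],[0,0,0,0,0,0]]]'
python3 - <<'E'
from h import *
print(robot.observe()["t"],robot.observe()["ee_pos"]);tops()
c=cam("top"); s=cam("side")
a=cv2.resize(c["im"][130:200,215:390],(800,320),interpolation=cv2.INTER_CUBIC)
b=cv2.resize(s["im"][150:300,195:370],(330,280),interpolation=cv2.INTER_CUBIC); d=np.zeros((280,800,3),np.uint8); d[:,:330]=b
t=cv2.resize(c["im"][140:280,150:410],(470,253)); d[:253,330:]=t
cv2.imwrite("pics/fin.png",np.vstack([a,d]))
b=c["im"].astype(int); m=((b.sum(2)>400)&(b.max(2)-b.min(2)<20)); roi=np.zeros(m.shape,bool); roi[130:200,215:390]=1
for k in blobs(c,(m&roi).astype(np.uint8),.018,20): print(k[0],np.round(k[3],4),np.round(k[4],1),round(k[5],1))
E
```

```text
t: 53.02
ee_pos: [0.6454, 0.1054, 0.0269]
tool_rot: [[0.046, 0.999, 0.002], [0.999, -0.046, 0.0], [0.0, 0.002, -1.0]]
ft_force: [0.8, -0.3, -1.5]
grip_width: 0.0145
grip_force: 49.5
t: 54.52
ee_pos: [0.473, -0.1229, 0.2179]
tool_rot: [[0.046, 0.999, 0.001], [0.999, -0.046, -0.001], [-0.0, 0.002, -1.0]]
ft_force: [1.1, -0.9, -0.2]
grip_width: 0.0248
grip_force: 0.0
t: 55.52
ee_pos: [0.4741, -0.4644, 0.2175]
tool_rot: [[0.049, 0.999, 0.001], [0.999, -0.049, -0.002], [-0.001, 0.001, -1.0]]
ft_force: [0.4, 0.0, -0.1]
grip_width: 0.0245
grip_force: 0.0
55.525 [ 0.47413153 -0.46444041  0.21746461]
5867 [ 0.6661 -0.0868] [236.2 590. ] 89.8
128 [0.7299 0.1086] [13.8 88.2] 88.3
655 [ 0.6533 -0.2704] [ 64.1 123.1] 86.9
118 [0.668  0.1066] [13.7 84.5] 87.7
62 [ 0.6386 -0.0488] [35.9 38. ] 128.1
54 [ 0.6415 -0.1186] [34.9 38.7] 151.6
121 [0.6451 0.1079] [15.5 87.7] 87.7
122 [0.6217 0.1051] [15.3 87.6] 87.0
```

All objects measure inside their bins. Before handing in, I'll check that the lever is up and the bench is clear.

Run:
```python
from h import *
c=cam("top"); b=c["im"].astype(int); k=b.max(2)<60; roi=np.zeros(k.shape,bool); roi[205:255,140:190]=1
for x in blobs(c,k&roi,.216): print("ball",np.round(x[3],4))
print(robot.hand_in())
```

```text
ball [0.4377 0.3332]
the job is handed in; nothing more can be done
None
```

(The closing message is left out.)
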